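# Refill a pipette-tip box and lift the empty refill cassette away

### The job

A refill cassette sits on the tip box with its tip rack not yet home: press the cassette straight down until the rack is fully home in the box, and only then pull the cassette's spring latch handle sideways to the end of its slot. Keeping it pulled so that the rack stays behind in the box, lift the cassette straight up by that handle, and finish while still holding it, level and steady, above the box with at least 6 cm clear under it. Leave the other things on the bench alone.

Things in the scene. Friction and masses are not known exactly. Their poses are not given: they have to be found in the camera images.
- box: Clear-walled pipette-tip box, 90 x 130 mm (x, y), in a steel bench nest 112 x 152 mm, fixed to the bench. Origin: centre of the nest's underside, on the bench; z up, y along the long side. The rim of the box is 66 mm above the bench. At the start the cassette covers it.
- rack (a joint): How far the black tip rack has been pressed down into the box, m: 0 as found (deck flush with the rim), 0.006 fully home on its ledge. It is stiff: about 8 N moves it, up or down, and it stays where it is left. The rack's 96 tips and four lugs stand 8 and 12 mm above its deck. While the latch is shut, its hooks hold the rack to the cassette, so lifting would draw the rack up again.
- latch (a joint): How far the cassette's latch handle has been pulled along its slot, m: 0 shut (where its spring returns it), 0.010 pulled to the end. It moves along the cassette's +y, which is roughly to the robot's left (within 35 degrees): towards the empty end of the slot. The spring takes 2.5 N to start, 6 N at the end. From 0.006 on, the hooks are out from under the lugs of the rack; they must stay out until the cassette has risen 10 mm.
- cassette: The refill cassette, a loose cover 98 x 138 mm (x, y), 40 mm high, open below, clear sides and white top, about 0.2 kg with its latch, slipped over the box with 1.5 mm play all round. Origin: centre of its lower edge; z up, y along the long side as the box's y. Its lower edge is 48 mm above the bench as found, 42 mm with the rack home (24 mm below the rim), and must rise 24 mm from there to leave the rim. Its flat top is 40 mm above its lower edge.
- handle (a point): Centre (half-way up) of the latch handle: an upright grey blade standing up through the slot in the middle of the cassette's top, 14 mm thick along the cassette's y, 40 mm wide along x, its top 21 mm above this point and the cassette's top 21 mm below it. Axes as the cassette's; it moves with the latch. The handle carries the cassette when lifted.
- full_box: Bystander: a second tip box in a nest, already full, clear lid standing open; fixed. Same size, 66 mm high, tips to 68 mm, lid to about 150 mm on its +x side. Origin: centre of its underside.
- plate: Bystander: white 96-well plate, 85 x 128 x 15 mm, loose. Origin: centre of its underside.
- reagent: Bystander: amber reagent bottle with a cap, 60 mm wide, 120 mm high, loose. Origin: centre of its underside.
Mind the look-alikes: they are no part of the job. What is shaped like the cassette but pink is not meant.

How it is judged:
By the outcome, as a careful person would: the job done as asked, in the order asked, and still so for the second after the job is handed in, while the arm keeps its last pose, push and grip.
It also fails if it takes over 38 s, if anything falls off the work surface, if the arm or the gripper's body presses on something with over 40 N, if the wrist force passes 120 N, or if a joint passes its speed limit or range.

### The arm

A 6-joint arm with a two-finger parallel gripper is mounted at the origin on the work surface. World frame = base frame: x ahead of the robot, y to its left, z up, the work surface at z = 0. Lengths are in m, angles in rad, forces in N, time in s.
With the tool pointing down it reaches from about 0.375 to 0.975 m from the base axis. Payload 3.8 kg.
Tool frame: the origin (TCP) lies at the very end of the fingers, on their centre line; the grasp point (between the pads) lies 19 mm behind it (bot.tcp_to_grasp is the z of the grasp point in the tool frame, in m); z points along the fingers, y is the direction in which the jaws open and shut (so a half turn about z gives the same grasp; the last joint's range is limited). The gripper opens to 85 mm and grips with 20 to 120 N. Pads are 22 mm wide; open, the fingers measure 114 mm over their backs; the gripper's body (76 mm by 85 mm) begins 54 mm behind the grasp point. The pads swing forward as they close: fully open they stand 13 mm farther back than shut.
Start: joints at [1.199, 0.264, 1.604, -0, 1.274, -0.037], TCP at [0.222, 0.638, 0.231] pointing down, gripper open.
Joint ranges: [-2.63, 2.63], [-0.94, 2.18], [0.31, 2.57], [-1.31, 4.45], [0, 2.66], [-2.55, 2.55]. Speed limits (rad/s): [2.57, 2.57, 3.14, 3.14, 3.14, 3.14].

### API

Orientations are given as a rotation vector (axis times angle).
In Python, from workcell import status, vision, job, bot gives the robot as it stands.
- The arm moves only by the tool apply_moves, never from a script. Its argument "deltas" is a list of rows, each a list of 7 numbers: the shift along the tool's x, y, z in m, then the turn, a rotation vector about the tool's x, y, z in rad, then the closure, from 0 (fully open) to 1 (shut). In form: [[x, y, z, rx, ry, rz, jaw], ...]. A call has 1 to 8 rows; each row is the pose to reach, as a shift and turn from the pose commanded when the call began, along the tool's axes at that moment; what a row does not reach only later rows make up. A row lasts 1/12 s, in which the tool goes at most 41.7 mm and 7.16 degrees, less where a joint would pass 70% of its speed; a pose out of reach is approached as far as the arm can. A call with a gripper value outside its range is refused whole. The fingers move at their own pace and stop on an object; "squeeze" is the grip in N (left out, the last holds). Time passes only in rows, so rows that repeat a pose let the fingers close. It gives the time, the measured TCP pose, the force and the opening at its end, in the units of the state.
- status.read_state(): the state, without advancing time (a new reading comes with each control period).
- vision.read_camera(name): name is "scene" or "top"; returns the picture (384x512x3 uint8, red, green, blue); there is no depth.
- vision.get_calibration(name): a dict with "fov_y" (degrees; the focal length in pixels is half the picture's height over the tangent of half this angle, whatever the lens; pixels are square), "cx", "cy" (the principal point, pixels), "k1" (the pictures are not rectified: a ray, as slopes to the right and down, at radius r is drawn at 1 + k1 r^2 times it, then the intrinsics apply), "R" (3x3) and "t" (3): a world point X has camera coordinates R X + t. Camera axes: x right, y down, z forward; pixel columns grow to the right and rows downward; lengths in m; the calibration is good to about 2 mm. A picture is of the moment at which its call begins. get_calibration takes no time and is no camera call.
- job.finish_job(): hands the job in, once; it reports no verdict.
The state is a dict: "time": time; "q": joint angles; "joint_vel": joint speeds; "joint_torque": joint torques, N m; "tool_pos": TCP position; "tcp_rot": TCP orientation; "wrist_force": force on the tool from outside, world axes, zero at the start; "torque": the same for the moment, N m; "width": opening from 0.0 (shut) to 1.0 (fully open).
Only numpy, scipy, OpenCV 4.12 (cv2) and the standard library are available. Lean on these libraries where they do the work, as an engineer would, in place of code of your own. Each camera call takes 0.05 s, during which the arm holds its last target. There are 200 camera calls.

## Working session

There is one attempt and no reset: what is moved stays moved. The work goes in short steps, Python scripts to look and compute and a tool call to move; the robot and the scene stay as the last step left them, time stands still between calls to the robot, and variables do not carry over. Pictures are saved under pics/ and viewed, about 8 in all and at most 12, crops included, and the job is handed in when it is done.

Besides the shell and the picture viewer there is one more tool, called as name(argument=value, ...) on one line, values as JSON. apply_moves: Moves the arm, as the interface text tells. Its arguments: {"type":"object","properties":{"deltas":{"type":"array","items":{"type":"array","items":{"type":"number"}}},"squeeze":{"type":"number"}},"required":["deltas"]}

```bash
mkdir -p pics
cat > h.py <<'E'
import numpy as np, cv2
from workcell import status, vision, job, bot
def K(c):
    f=192/np.tan(np.radians(c["fov_y"])/2); return f
def ray(name,u,v):
    c=vision.get_calibration(name); f=K(c)
    d=np.array([(u-c["cx"])/f,(v-c["cy"])/f]); s=d.copy()
    for _ in range(30): s=d/(1+c["k1"]*(s@s))
    R=np.array(c["R"]);t=np.array(c["t"])
    return -R.T@t, R.T@np.array([s[0],s[1],1])
def onz(name,u,v,z):
    o,d=ray(name,u,v); return o+d*(z-o[2])/d[2]
def proj(name,X):
    c=vision.get_calibration(name); p=np.array(c["R"])@np.array(X)+np.array(c["t"])
    s=p[:2]/p[2]; s=s*(1+c["k1"]*(s@s)); return s*K(c)+[c["cx"],c["cy"]]
def snap(name,fn):
    im=vision.read_camera(name); cv2.imwrite(f"pics/{fn}.png",im[...,::-1]); return im
E
python3 - <<'E'
from h import *
a=snap("scene","s0");b=snap("top","t0")
for n in("scene","top"):
    c=vision.get_calibration(n);print(n,c["fov_y"],c["k1"],ray(n,c["cx"],c["cy"]))
print(status.read_state(), bot.tcp_to_grasp)
E
```

```text
scene 55.20501355845857 -0.02906270709415999 (array([1.33209227, 0.01646957, 0.74789459]), array([-0.7531809 , -0.00273987, -0.65780774]))
top 52.490961485677076 -0.015448910397003909 (array([0.37439167, 0.01085834, 1.22325453]), array([ 0.17237164,  0.00101707, -0.98503146]))
{'time': 0.1, 'q': array([ 1.19906532e+00,  2.64687325e-01,  1.60525916e+00, -4.91596711e-06,
        1.27366686e+00, -3.69037083e-02]), 'joint_vel': array([ 0.00027365, -0.00278073, -0.00253255, -0.00022561,  0.00166326,
       -0.00033188]), 'joint_torque': array([-3.17941331e-04, -5.16704786e+01, -3.68590772e+01, -9.98498786e-05,
        6.22993073e-03,  2.02986956e-05]), 'tool_pos': array([0.22157528, 0.63689907, 0.23006836]), 'tcp_rot': array([-0.52342208, -3.09726929,  0.00310918]), 'wrist_force': array([ 0.03662723, -0.30358581, -0.14360862]), 'torque': array([-0.03423024,  0.0506134 , -0.03146888]), 'width': 0.997212320257058} -0.0187
```

View pics/s0.png

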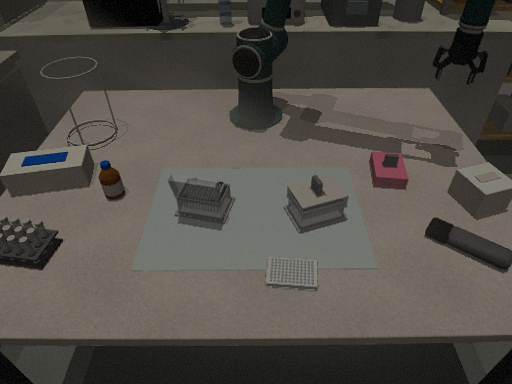

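View pics/t0.png

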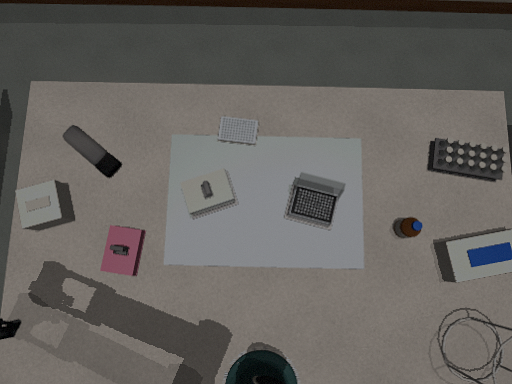

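The top view shows three boxes of roughly this shape: a white cover with a grey blade at (208,190), a pink one at (122,250), and a white box with a flat panel at (45,203). The one at (208,190), or (317,200) in the scene view, fits: it's white, has an upright grey blade and sits on a nest. I'll confirm it in an enlarged crop.

Run:
```python
from h import *
a=cv2.imread("pics/t0.png")[155:230,165:255]; b=cv2.imread("pics/s0.png")[165:240,270:360]
cv2.imwrite("pics/crop1.png",np.vstack([cv2.resize(x,(720,600),interpolation=cv2.INTER_CUBIC)[::1] for x in(a,)]))
g=np.hstack([cv2.resize(x,(400,333),interpolation=cv2.INTER_CUBIC) for x in (a,b)]);cv2.imwrite("pics/crop1.png",cv2.convertScaleAbs(g,alpha=1.2))
```

```text
(no output)
```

View pics/crop1.png

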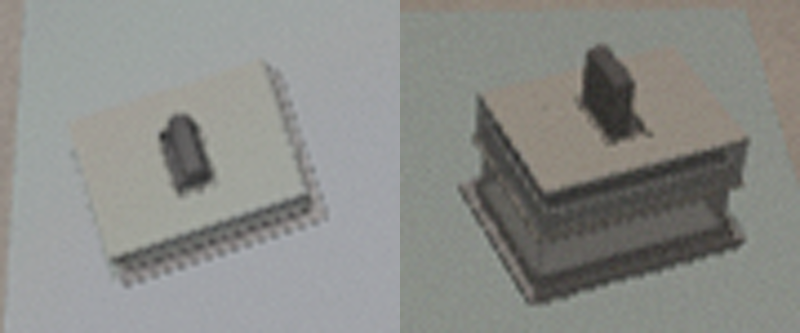

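The crop confirms it: a white-topped cover with clear sides and a grey blade, on a steel nest. Next I'll mask its cream top and the blade and cast them onto their planes.

```bash
cat >> h.py <<'E'
def toprect(im,ztop,box=(165,155,255,230),thr=4):
    x0,y0,x1,y1=box; c=cv2.GaussianBlur(im[y0:y1,x0:x1],(3,3),0).astype(int)
    m=((c[...,0]-c[...,2]>thr)&(c.sum(2)>390)).astype(np.uint8)
    n,l,s,_=cv2.connectedComponentsWithStats(m); k=1+s[1:,4].argmax(); m=(l==k).astype(np.uint8)
    ct=max(cv2.findContours(m,cv2.RETR_EXTERNAL,cv2.CHAIN_APPROX_NONE)[0],key=len)[:,0]+[x0,y0]
    P=np.array([onz("top",u,v,ztop)[:2] for u,v in ct])
    r=cv2.minAreaRect((P*1000).astype(np.float32)); return r,m,ct
E
python3 - <<'E'
from h import *
im=cv2.imread("pics/t0.png")[...,::-1].copy()
for p in [(200,200),(220,185),(190,200),(240,230),(180,160),(207,188),(205,212)]: print(p,im[p[1],p[0]])
for thr in(3,8,14):
    r,m,ct=toprect(im,.088,thr=thr);print(thr,r,m.sum())
    M=cv2.moments(cv2.convexHull(ct)); print(onz("top",M["m10"]/M["m00"],M["m01"]/M["m00"],.088))
# handle
c=im[155:230,165:255].astype(int).sum(2)
m=(c<330).astype(np.uint8);n,l,s,ce=cv2.connectedComponentsWithStats(m)
for i in range(1,n):
    if s[i,4]>8: print(s[i],ce[i]+[165,155])
E
```

```text
(200, 200) [133 134 127]
(220, 185) [134 135 129]
(190, 200) [135 135 127]
(240, 230) [134 135 140]
(180, 160) [128 134 132]
(207, 188) [83 82 81]
(205, 212) [96 93 93]
3 ((571.4060668945312, 175.6246337890625), (92.69629669189453, 130.4674530029297), 19.9503116607666) 902
[0.57030201 0.17241268 0.088     ]
8 ((579.810302734375, 240.2091064453125), (10.310648918151855, 12.804107666015625), 15.61792278289795) 9
[0.58112113 0.24107883 0.088     ]Traceback (most recent call last):
  File "<stdin>", line 5, in <module>
  File "h.py", line 21, in toprect
    n,l,s,_=cv2.connectedComponentsWithStats(m); k=1+s[1:,4].argmax(); m=(l==k).astype(np.uint8)
                                                     ~~~~~~~~~~~~~~^^
ValueError: attempt to get argmax of an empty sequence
```

Run:
```python
from h import *
im=cv2.imread("pics/t0.png")[...,::-1].copy()
for thr in(-1,0,1,2,3):
    r,m,ct=toprect(im,.088,thr=thr);print(thr,r,m.sum())
c=im[155:230,165:255].astype(int).sum(2)
m=(c<330).astype(np.uint8);n,l,s,ce=cv2.connectedComponentsWithStats(m)
for i in range(1,n):
    if s[i,4]>8: print(s[i],ce[i]+[165,155])
print(c[15:35,30:54])
th=np.radians(20);C=np.array([.5714,.1756])
ex=np.array([np.cos(th),np.sin(th)]);ey=np.array([-np.sin(th),np.cos(th)])
for z,a,b in[(.088,49,69),(.130,20,7),(.088,20,7)]:
    print(z,[proj("top",[*(C+(i*a*ex+j*b*ey)/1000),z]).round(1).tolist() for i,j in((1,1),(1,-1),(-1,-1),(-1,1))],[proj("scene",[*(C+(i*a*ex+j*b*ey)/1000),z]).round(1).tolist() for i,j in((1,1),(1,-1),(-1,-1),(-1,1))])
```

```text
-1 ((572.0751953125, 177.8597412109375), (96.75904083251953, 136.41961669921875), 19.244403839111328) 1013
0 ((571.4188232421875, 177.06980895996094), (95.5932846069336, 134.9204559326172), 19.948102951049805) 998
1 ((571.1171264648438, 176.4990234375), (94.6369400024414, 134.05311584472656), 19.948284149169922) 985
2 ((571.8790283203125, 175.06321716308594), (94.10967254638672, 131.12889099121094), 19.474040985107422) 948
3 ((571.4060668945312, 175.6246337890625), (92.69629669189453, 130.4674530029297), 19.9503116607666) 902
[ 36  26  12  18 157] [206.2866242  189.47770701]
[ 25  33  46  32 282] [213.5070922  207.37943262]
[[398 399 399 405 405 395 399 403 404 401 400 404 404 403 397 405 411 403
  405 399 402 399 398 392]
 [402 402 399 401 400 407 403 403 400 397 400 400 406 406 402 404 404 396
  401 398 393 392 391 393]
 [405 404 404 402 407 409 397 410 400 400 399 406 405 404 395 395 399 396
  391 394 385 391 387 387]
 [399 401 404 404 402 402 405 408 403 398 408 397 400 401 394 391 394 385
  392 392 393 392 391 396]
 [401 402 409 402 401 402 406 405 401 397 400 390 397 391 391 39
[... 1259 characters left out ...]
388 388 398 374 277 204 181 194 230 236 244 218 156 237 355 397
  387 399 392 397 394 393]
 [391 393 392 392 392 378 284 206 212 186 222 239 246 240 168 215 363 404
  395 398 391 395 393 398]
 [393 399 398 386 389 384 305 211 238 201 215 240 245 235 203 178 317 407
  396 387 393 390 392 397]]
0.088 [[178.8, 181.4], [223.0, 166.9], [233.2, 197.5], [188.4, 212.5]] [[349.9, 195.7], [303.5, 208.1], [288.4, 185.4], [332.3, 174.6]]
0.13 [[199.5, 181.1], [204.1, 179.6], [208.3, 192.6], [203.6, 194.2]] [[326.1, 182.5], [321.4, 183.7], [314.5, 174.8], [319.1, 173.7]]
0.088 [[201.6, 183.9], [206.1, 182.4], [210.2, 195.0], [205.7, 196.5]] [[324.4, 194.4], [319.8, 195.6], [313.1, 186.7], [317.7, 185.5]]
```

Run:
```python
from h import *
im=cv2.imread("pics/t0.png")[...,::-1].copy()
x0,y0,x1,y1=165,155,255,230
c=cv2.GaussianBlur(cv2.resize(im[y0:y1,x0:x1].astype(np.float32),None,fx=4,fy=4,interpolation=cv2.INTER_CUBIC),(0,0),4)
for thr,lum in((0,340),(1,340),(1,365),(0,365),(2,365)):
    m=((c[...,0]-c[...,2]>thr)&(c.sum(2)>lum)).astype(np.uint8)
    m=cv2.morphologyEx(m,cv2.MORPH_OPEN,np.ones((25,25),np.uint8))
    n,l,s,_=cv2.connectedComponentsWithStats(m); m=(l==1+s[1:,4].argmax()).astype(np.uint8)
    ct=max(cv2.findContours(m,cv2.RETR_EXTERNAL,cv2.CHAIN_APPROX_NONE)[0],key=len)[:,0]
    P=np.array([onz("top",(u+.5)/4-.5+x0,(v+.5)/4-.5+y0,.088)[:2] for u,v in ct])*1000
    print(thr,lum,cv2.minAreaRect(P.astype(np.float32)), P[cv2.convexHull(P.astype(np.float32),returnPoints=False)[:,0]].mean(0))
    M=cv2.moments(cv2.convexHull(P.astype(np.float32)));print(M["m10"]/M["m00"],M["m01"]/M["m00"],M["m00"]/98/138)
im2=cv2.imread("pics/s0.png")
A=cv2.resize(im[172:210,190:225,::-1],(560,608)[:2],interpolation=cv2.INTER_NEAREST)[:600]
B=cv2.resize(im2[168:204,300:335],(560,576),interpolation=cv2.INTER_NEAREST)
A=cv2.resize(A,(390,418));B=cv2.resize(B,(390,401));g=np.zeros((420,800,3),np.uint8);g[:418,:390]=A;g[:401,400:790]=B
cv2.imwrite("pics/crop2.png",cv2.convertScaleAbs(g,alpha=1.5))
```

```text
0 340 ((560.2913818359375, 205.81976318359375), (98.62223815917969, 74.76592254638672), 20.026643753051758) [545.06854814 188.41947596]
559.1794828496779 206.58275623207257 0.5107824747999052
1 340 ((559.998291015625, 205.19610595703125), (97.57776641845703, 73.86185455322266), 19.966156005859375) [550.18039849 189.00951495]
558.5104513697902 206.19486424436002 0.4916800165697186
1 365 ((559.1583251953125, 209.58367919921875), (96.1602554321289, 65.04046630859375), 19.966156005859375) [545.03811641 191.69329519]
558.9182179272034 209.60062167093938 0.44305642467579626
0 365 ((559.4821166992188, 210.20706176757812), (97.38203430175781, 67.00762939453125), 19.03627586364746) [542.39684122 191.71263213]
559.7092684836487 209.94852534577953 0.46035176154008245Traceback (most recent call last):
  File "<stdin>", line 10, in <module>
  File "h.py", line 12, in onz
    o,d=ray(name,u,v); return o+d*(z-o[2])/d[2]
        ~~~^^^^^^^^^^
  File "h.py", line 6, in ray
    c=vision.get_calibration(name); f=K(c)
ValueError: time passes only in moves, steps and waits
```

```bash
python3 - <<'E'
import re
s=open("h.py").read()
s=s.replace('vision.get_calibration(name)','CAL[name]').replace('def K(c)','CAL={n:vision.get_calibration(n) for n in("scene","top")}\ndef K(c)')
s+='''
def cass(im,z,box=(165,155,255,230),thr=0,lum=345):
    x0,y0,x1,y1=box
    c=cv2.GaussianBlur(cv2.resize(im[y0:y1,x0:x1].astype(np.float32),None,fx=4,fy=4,interpolation=cv2.INTER_CUBIC),(0,0),3)
    m=((c[...,0]-c[...,2]>thr)&(c.sum(2)>lum)).astype(np.uint8)
    m=cv2.morphologyEx(m,cv2.MORPH_OPEN,np.ones((9,9),np.uint8))
    n,l,s,_=cv2.connectedComponentsWithStats(m); m=(l==1+s[1:,4].argmax()).astype(np.uint8)
    ct=max(cv2.findContours(m,cv2.RETR_EXTERNAL,cv2.CHAIN_APPROX_NONE)[0],key=len)[:,0]
    P=np.array([onz("top",(u+.5)/4-.5+x0,(v+.5)/4-.5+y0,z)[:2] for u,v in ct])*1000
    h=cv2.convexHull(P.astype(np.float32));M=cv2.moments(h)
    return cv2.minAreaRect(h),(M["m10"]/M["m00"],M["m01"]/M["m00"]),M["m00"]/98/138
'''
open("h.py","w").write(s)
E
python3 - <<'E'
from h import *
im=cv2.imread("pics/t0.png")[...,::-1].copy()
for thr,lum in((0,345),(1,345),(2,345),(1,365)): print(thr,lum,cass(im,.088,thr=thr,lum=lum))
im2=cv2.imread("pics/s0.png")
g=np.zeros((420,800,3),np.uint8)
g[:418,:385]=cv2.resize(im[172:210,190:225,::-1],(385,418),interpolation=cv2.INTER_NEAREST)
g[:396,400:785]=cv2.resize(im2[168:204,300:335],(385,396),interpolation=cv2.INTER_NEAREST)
cv2.imwrite("pics/crop2.png",cv2.convertScaleAbs(g,alpha=1.5))
E
```

```text
0 345 (((571.868408203125, 173.64187622070312), (98.8148193359375, 143.57302856445312), 19.941530227661133), (571.4801615803894, 174.35831166090858), 1.0244430486309681)
1 345 (((571.6212768554688, 173.06298828125), (97.95536804199219, 142.65322875976562), 19.941614151000977), (571.2174332983255, 174.05581430998748), 1.0063446394923592)
2 345 (((571.3866577148438, 172.75619506835938), (97.22289276123047, 141.66378784179688), 20.199209213256836), (571.0094951992083, 174.08239814353195), 0.9877444002462283)
1 365 (((571.404052734375, 175.04400634765625), (97.0128402709961, 138.77723693847656), 19.944093704223633), (571.2809430278236, 175.2579536343762), 0.981673011290451)
```

View pics/crop2.png

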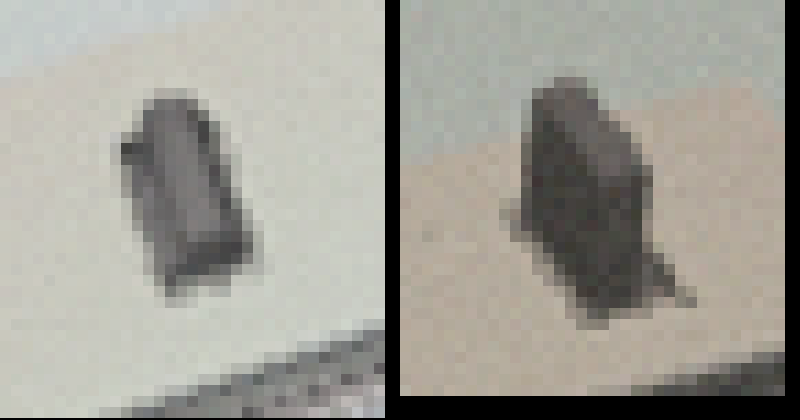

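The handle's top face is centred near top pixel (207.1,187.0). The dark, empty end of the slot is on the left, at about (201,185.5), which is +y as described.

Run:
```python
from h import *
from scipy.spatial.transform import Rotation as Ro
print("handle top",onz("top",207.1,187.0,.130))
# scene: top face corners (535,95),(585,82),(645,165),(600,180)
print("scene", onz("scene",(591-400)/11+300-.5,130/11+168-.5,.130))
s=status.read_state();R=Ro.from_rotvec(s["tcp_rot"]);print(R.as_matrix().round(3))
th=np.radians(20)
H=np.array([.571,.1745,0])
for a in (th,th+np.pi):
    # tool y -> cassette +-y, z down
    ey=np.array([-np.sin(a),np.cos(a),0]);ez=np.array([0,0,-1.]);ex=np.cross(ey,ez)
    T=Ro.from_matrix(np.stack([ex,ey,ez],1)); d=R.inv()*T; print(d.as_rotvec().round(3),np.degrees(d.magnitude()))
    print(R.inv().apply(H+[0,0,.2]-s["tool_pos"]).round(4))
```

```text
handle top [0.57124234 0.1664188  0.13      ]
scene [0.57442449 0.16623597 0.13      ]
[[-0.944  0.329 -0.001]
 [ 0.329  0.944 -0.002]
 [ 0.    -0.002 -1.   ]]
[-0.002 -0.001 -0.684] 39.18427262057948
[-0.482  -0.3218  0.0307]
[-1.000e-03  2.000e-03  2.458e+00] 140.81591252215296
[-0.482  -0.3218  0.0307]
```

apply_moves(deltas=[[-0.482, -0.322, 0.02, 0, 0, -0.684, 0.3], [-0.482, -0.322, 0.02, 0, 0, -0.684, 0.3], [-0.482, -0.322, 0.02, 0, 0, -0.684, 0.3], [-0.482, -0.322, 0.02, 0, 0, -0.684, 0.3], [-0.482, -0.322, 0.02, 0, 0, -0.684, 0.3], [-0.482, -0.322, 0.02, 0, 0, -0.684, 0.3], [-0.482, -0.322, 0.02, 0, 0, -0.684, 0.3], [-0.482, -0.322, 0.02, 0, 0, -0.684, 0.3]], squeeze=40)

```text
time: 0.77
tool_pos: [0.4207, 0.3731, 0.2194]
tcp_rot: [0.547, -3.093, 0.0]
wrist_force: [1.4, 1.1, 0.6]
width: 0.702
```

```bash
cat > go.py <<'E'
import sys
from h import *
from scipy.spatial.transform import Rotation as Ro
s=status.read_state();R=Ro.from_rotvec(s["tcp_rot"])
T=np.array([float(v) for v in sys.argv[1:4]]);a=np.radians(float(sys.argv[4]))
ey=np.array([-np.sin(a),np.cos(a),0]);ez=np.array([0,0,-1.]);ex=np.cross(ey,ez)
print("pos",s["tool_pos"].round(4),"F",s["wrist_force"].round(1),"w",round(s["width"],3),"t",s["time"],"q",s["q"].round(2))
print("shift",R.inv().apply(T-s["tool_pos"]).round(4),"turn",(R.inv()*Ro.from_matrix(np.stack([ex,ey,ez],1))).as_rotvec().round(4))
E
python3 go.py .571 .1745 .2 20
```

```text
pos [0.4207 0.3731 0.2194] F [1.4 1.1 0.6] w 0.702 t 0.7667 q [ 0.68  0.06  1.86  0.    1.22 -1.24]
shift [-0.0731 -0.238   0.0194] turn [-0.0002 -0.0006  0.0007]
```

apply_moves(deltas=[[-0.073, -0.235, 0.015, 0, 0, 0, 0.3], [-0.073, -0.235, 0.015, 0, 0, 0, 0.3], [-0.073, -0.235, 0.015, 0, 0, 0, 0.3], [-0.073, -0.235, 0.015, 0, 0, 0, 0.3], [-0.073, -0.235, 0.015, 0, 0, 0, 0.3], [-0.073, -0.235, 0.015, 0, 0, 0, 0.3], [-0.073, -0.235, 0.015, 0, 0, 0, 0.3], [-0.073, -0.235, 0.015, 0, 0, 0, 0.3]])

```text
time: 1.43
tool_pos: [0.5698, 0.1771, 0.204]
tcp_rot: [0.539, -3.093, 0.0]
wrist_force: [0.1, 1.2, -0.7]
width: 0.697
```

```bash
python3 go.py .571 .1745 .14 20
```

```text
pos [0.5698 0.1771 0.204 ] F [ 0.1  1.2 -0.7] w 0.697 t 1.4333 q [ 0.26  0.14  1.81  0.    1.2  -1.66]
shift [-0.0004 -0.0029  0.064 ] turn [ 0.0003 -0.0016 -0.0039]
```

apply_moves(deltas=[[0, -0.004, 0.02, 0, 0, 0, 0.3], [0, -0.004, 0.04, 0, 0, 0, 0.3], [0, -0.004, 0.06, 0, 0, 0, 0.3], [0, -0.004, 0.08, 0, 0, 0, 0.3], [0, -0.004, 0.094, 0, 0, 0, 0.3], [0, -0.004, 0.094, 0, 0, 0, 0.3]])

```text
time: 1.93
tool_pos: [0.5665, 0.176, 0.1068]
tcp_rot: [0.547, -3.086, 0.0]
wrist_force: [-0.1, -0.3, -0.7]
width: 0.701
```

```bash
python3 - <<'E'
from h import *
a=snap("scene","s1");b=snap("top","t1")
g=np.hstack([cv2.resize(x[...,::-1],(400,360),interpolation=cv2.INTER_CUBIC) for x in (a[130:238,265:385],b[150:222,165:245])])
cv2.imwrite("pics/crop3.png",cv2.convertScaleAbs(g,alpha=1.4))
E
python3 go.py .571 .1745 .10 20
```

```text
pos [0.5693 0.1764 0.1104] F [ 0.4 -0.3  0.7] w 0.7 t 2.0333 q [ 0.26  0.22  1.89  0.    1.03 -1.66]
shift [-0.0009 -0.0024  0.0104] turn [ 0.0005 -0.0019  0.0016]
```

View pics/crop3.png

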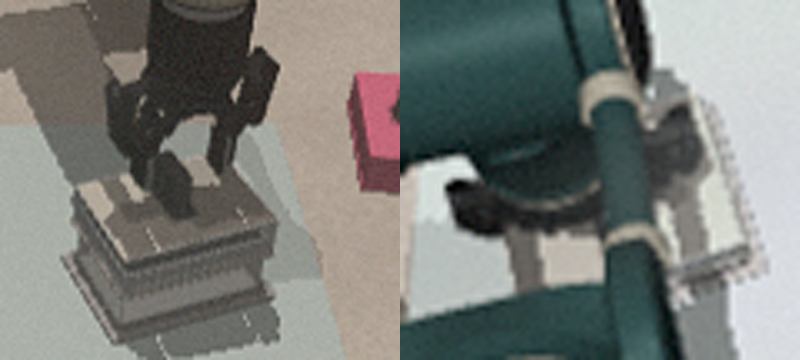

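The crop shows the handle standing between the fingers, nearer the −y one, with both fingertips over the cassette top. I'll lower in small steps and watch the force.

apply_moves(deltas=[[0, 0, 0.006, 0, 0, 0, 0.3], [0, 0, 0.012, 0, 0, 0, 0.3], [0, 0, 0.016, 0, 0, 0, 0.3], [0, 0, 0.018, 0, 0, 0, 0.3], [0, 0, 0.018, 0, 0, 0, 0.3]])

```text
time: 2.45
tool_pos: [0.5703, 0.1753, 0.0925]
tcp_rot: [0.545, -3.093, 0.0]
wrist_force: [0.0, 0.3, -0.7]
width: 0.701
```

apply_moves(deltas=[[0, 0, 0.002, 0, 0, 0, 0.3], [0, 0, 0.004, 0, 0, 0, 0.3], [0, 0, 0.004, 0, 0, 0, 0.3]])

```text
time: 2.7
tool_pos: [0.5705, 0.1753, 0.0887]
tcp_rot: [0.545, -3.094, 0.0]
wrist_force: [0.7, -0.2, 0.0]
width: 0.702
```

apply_moves(deltas=[[0, 0, 0.001, 0, 0, 0, 0.3], [0, 0, 0.002, 0, 0, 0, 0.3], [0, 0, 0.003, 0, 0, 0, 0.3], [0, 0, 0.003, 0, 0, 0, 0.3]])

```text
time: 3.03
tool_pos: [0.5705, 0.1753, 0.0857]
tcp_rot: [0.546, -3.093, 0.0]
wrist_force: [-0.1, -0.1, -1.1]
width: 0.696
```

apply_moves(deltas=[[0, 0, 0.001, 0, 0, 0, 0.3], [0, 0, 0.002, 0, 0, 0, 0.3], [0, 0, 0.002, 0, 0, 0, 0.3]])

```text
time: 3.28
tool_pos: [0.5705, 0.1753, 0.0837]
tcp_rot: [0.546, -3.093, 0.0]
wrist_force: [-0.8, 0.9, 0.3]
width: 0.698
```

apply_moves(deltas=[[0, 0, 0.001, 0, 0, 0, 0.3], [0, 0, 0.002, 0, 0, 0, 0.3], [0, 0, 0.002, 0, 0, 0, 0.3]])

```text
time: 3.53
tool_pos: [0.5707, 0.1754, 0.0823]
tcp_rot: [-0.546, 3.094, 0.0]
wrist_force: [-0.3, -0.3, 3.6]
width: 0.697
```

apply_moves(deltas=[[0, 0, 0.001, 0, 0, 0, 0.3], [0, 0, 0.002, 0, 0, 0, 0.3], [0, 0, 0.002, 0, 0, 0, 0.3]])

```text
time: 3.78
tool_pos: [0.5708, 0.1754, 0.0801]
tcp_rot: [-0.546, 3.093, 0.0]
wrist_force: [-2.1, -1.4, 4.3]
width: 0.697
```

apply_moves(deltas=[[0, 0, 0.001, 0, 0, 0, 0.3], [0, 0, 0.002, 0, 0, 0, 0.3], [0, 0, 0.002, 0, 0, 0, 0.3]])

```text
time: 4.03
tool_pos: [0.5708, 0.1754, 0.0779]
tcp_rot: [-0.546, 3.093, 0.0]
wrist_force: [-1.5, -0.6, 4.1]
width: 0.701
```

apply_moves(deltas=[[0, 0, 0.001, 0, 0, 0, 0.3], [0, 0, 0.002, 0, 0, 0, 0.3], [0, 0, 0.002, 0, 0, 0, 0.3]])

```text
time: 4.28
tool_pos: [0.5708, 0.1755, 0.0769]
tcp_rot: [-0.546, 3.094, -0.0]
wrist_force: [-4.5, -0.8, 9.4]
width: 0.699
```

apply_moves(deltas=[[0, 0, 0.001, 0, 0, 0, 0.3], [0, 0, 0.001, 0, 0, 0, 0.3], [0, 0, 0.001, 0, 0, 0, 0.3]])

```text
time: 4.53
tool_pos: [0.5708, 0.1755, 0.0768]
tcp_rot: [-0.546, 3.093, -0.0]
wrist_force: [-4.2, -2.2, 14.8]
width: 0.7
```

apply_moves(deltas=[[0, 0, 0.001, 0, 0, 0, 0.3], [0, 0, 0.001, 0, 0, 0, 0.3], [0, 0, 0.001, 0, 0, 0, 0.3]])

```text
time: 4.78
tool_pos: [0.5709, 0.1755, 0.0767]
tcp_rot: [-0.546, 3.093, -0.0]
wrist_force: [-7.2, -2.4, 19.0]
width: 0.7
```

The rack stopped firmly: the force climbs to 19 N with no further travel, about 6 mm after first contact at z≈0.083. I'll back off, move over the handle with a slight −y bias so that closing can't pull the latch, and check.

apply_moves(deltas=[[0, 0, -0.004, 0, 0, 0, 0.3], [0, 0, -0.009, 0, 0, 0, 0.3], [0, 0, -0.013, 0, 0, 0, 0.3], [0, -0.005, -0.013, 0, 0, 0, 0.3], [0, -0.01, -0.013, 0, 0, 0, 0.3], [0, -0.01, -0.013, 0, 0, 0, 0.5], [0, -0.01, -0.013, 0, 0, 0, 0.5], [0, -0.01, -0.013, 0, 0, 0, 0.5]], squeeze=30)

```text
time: 5.45
tool_pos: [0.5738, 0.1657, 0.0864]
tcp_rot: [0.545, -3.093, -0.0]
wrist_force: [-0.5, 0.4, -0.6]
width: 0.498
```

```bash
python3 - <<'E'
from h import *
a=snap("scene","s2")
g=cv2.resize(a[140:220,275:375,::-1],(750,600),interpolation=cv2.INTER_CUBIC)
cv2.imwrite("pics/crop4.png",cv2.convertScaleAbs(g,alpha=1.7))
th=np.radians(20)
ex=np.array([np.cos(th),np.sin(th)]);ey=np.array([-np.sin(th),np.cos(th)])
for z in(.082,.088): # cassette top corners predicted, crop pixels
    print(z,[((proj("scene",[*(np.array([.571,.1745])+(i*49*ex+j*69*ey)/1000),z])-[275,140]+.5)*7.5).round().tolist() for i,j in((1,1),(1,-1),(-1,-1))])
E
python3 go.py .571 .1745 .10 20
```

```text
0.082 [[560.0, 433.0], [213.0, 527.0], [101.0, 356.0]]
0.088 [[562.0, 421.0], [214.0, 514.0], [102.0, 344.0]]
pos [0.5738 0.1658 0.0865] F [0.2 0.3 0.1] w 0.503 t 5.5 q [ 0.24  0.25  1.91  0.    0.99 -1.68]
shift [-0.0003  0.0091 -0.0135] turn [ 0.0001 -0.0007 -0.0001]
```

View pics/crop4.png

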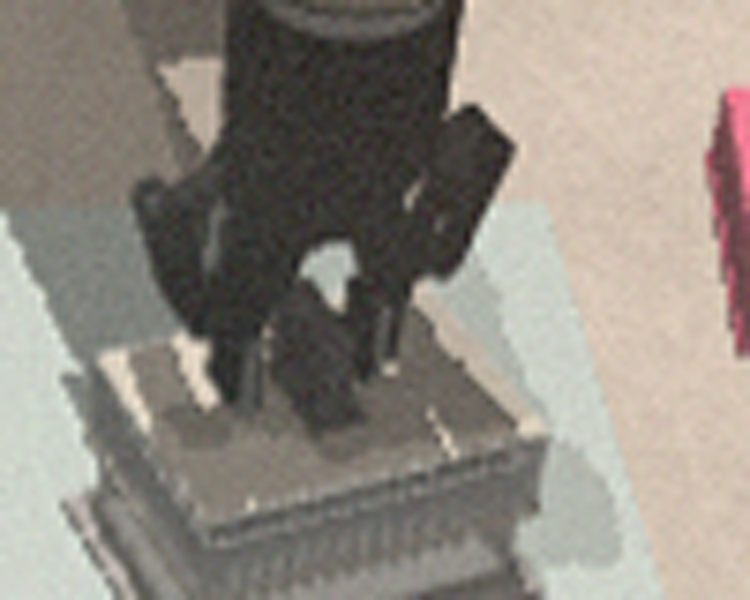

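The top edge now projects at the 82 mm height (front corner seen at (205,540), right at (545,435)), so the rack is home. The handle is between the fingers, so I'll close gradually and watch the sign of Fy.

apply_moves(deltas=[[0, 0, 0, 0, 0, 0, 0.65], [0, 0, 0, 0, 0, 0, 0.72], [0, 0, 0, 0, 0, 0, 0.76], [0, 0, 0, 0, 0, 0, 0.76]], squeeze=30)

```text
time: 5.83
tool_pos: [0.5739, 0.1662, 0.0868]
tcp_rot: [0.546, -3.094, -0.0]
wrist_force: [0.2, 1.3, -0.2]
width: 0.24
```

apply_moves(deltas=[[0, 0, 0, 0, 0, 0, 0.78], [0, 0, 0, 0, 0, 0, 0.79], [0, 0, 0, 0, 0, 0, 0.8]])

```text
time: 6.08
tool_pos: [0.5738, 0.1667, 0.087]
tcp_rot: [0.545, -3.094, -0.002]
wrist_force: [-1.4, 3.9, 1.0]
width: 0.198
```

Fy is positive, so the +y finger touched first and the latch is being held shut. I'll close fully.

apply_moves(deltas=[[0, 0, 0, 0, 0, 0, 0.82], [0, 0, 0, 0, 0, 0, 0.84], [0, 0, 0, 0, 0, 0, 0.9], [0, 0, 0, 0, 0, 0, 1], [0, 0, 0, 0, 0, 0, 1], [0, 0, 0, 0, 0, 0, 1]], squeeze=50)

```text
time: 6.58
tool_pos: [0.5733, 0.168, 0.0871]
tcp_rot: [0.545, -3.093, -0.005]
wrist_force: [-3.4, 8.1, 1.9]
width: 0.155
```

```bash
python3 go.py .571 .1745 .10 20
```

```text
pos [0.5733 0.168  0.0871] F [-3.4  8.1  1.9] w 0.155 t 6.5833 q [ 0.24  0.25  1.91  0.    0.99 -1.68]
shift [-0.      0.0069 -0.0128] turn [ 0.0033 -0.0001 -0.0004]
```

apply_moves(deltas=[[0, 0.002, 0, 0, 0, 0, 1], [0, 0.004, 0, 0, 0, 0, 1], [0, 0.006, 0, 0, 0, 0, 1], [0, 0.008, 0, 0, 0, 0, 1], [0, 0.01, 0, 0, 0, 0, 1], [0, 0.01, 0, 0, 0, 0, 1], [0, 0.01, 0, 0, 0, 0, 1]], squeeze=60)

```text
time: 7.17
tool_pos: [0.5711, 0.175, 0.0872]
tcp_rot: [-0.546, 3.093, -0.001]
wrist_force: [1.3, -4.0, 2.0]
width: 0.153
```

apply_moves(deltas=[[0, 0.001, 0, 0, 0, 0, 1], [0, 0.002, 0, 0, 0, 0, 1], [0, 0.003, 0, 0, 0, 0, 1], [0, 0.003, 0, 0, 0, 0, 1], [0, 0.003, 0, 0, 0, 0, 1]])

```text
time: 7.58
tool_pos: [0.5699, 0.1781, 0.0871]
tcp_rot: [-0.546, 3.093, -0.001]
wrist_force: [1.6, -5.0, 2.9]
width: 0.153
```

apply_moves(deltas=[[0, 0.001, 0, 0, 0, 0, 1], [0, 0.002, 0, 0, 0, 0, 1], [0, 0.002, 0, 0, 0, 0, 1], [0, 0.002, 0, 0, 0, 0, 1]])

```text
time: 7.92
tool_pos: [0.5693, 0.1798, 0.0871]
tcp_rot: [-0.546, 3.093, -0.001]
wrist_force: [2.0, -5.7, 2.5]
width: 0.159
```

apply_moves(deltas=[[0, 0.001, 0, 0, 0, 0, 1], [0, 0.002, 0, 0, 0, 0, 1], [0, 0.002, 0, 0, 0, 0, 1], [0, 0.002, 0, 0, 0, 0, 1]])

```text
time: 8.25
tool_pos: [0.5691, 0.1803, 0.0871]
tcp_rot: [-0.546, 3.093, -0.004]
wrist_force: [4.0, -9.7, 2.2]
width: 0.158
```

The handle is at the end of the slot: 13.1 mm of travel (10 mm latch plus about 3 mm play), with the force rising steeply past 6 N. I'll lift straight up slowly and watch for the 8 N rack drag.

apply_moves(deltas=[[0, 0, -0.001, 0, 0, 0, 1], [0, 0, -0.002, 0, 0, 0, 1], [0, 0, -0.003, 0, 0, 0, 1], [0, 0, -0.004, 0, 0, 0, 1], [0, 0, -0.005, 0, 0, 0, 1], [0, 0, -0.006, 0, 0, 0, 1], [0, 0, -0.006, 0, 0, 0, 1]])

```text
time: 8.83
tool_pos: [0.5677, 0.1799, 0.0909]
tcp_rot: [0.546, -3.092, 0.005]
wrist_force: [4.8, -9.6, -7.5]
width: 0.158
```

apply_moves(deltas=[[0, -0.0006, -0.001, 0, 0, 0, 1], [0, -0.0006, -0.002, 0, 0, 0, 1], [0, -0.0006, -0.002, 0, 0, 0, 1]])

```text
time: 9.08
tool_pos: [0.5675, 0.1797, 0.0927]
tcp_rot: [0.545, -3.091, 0.004]
wrist_force: [3.2, -7.5, -7.8]
width: 0.156
```

```bash
python3 - <<'E'
from h import *
a=snap("scene","s3")
g=cv2.resize(a[160:240,275:375,::-1],(750,600),interpolation=cv2.INTER_CUBIC)
cv2.imwrite("pics/crop5.png",cv2.convertScaleAbs(g,alpha=1.7))
E
python3 go.py .571 .1745 .10 20
```

```text
pos [0.5675 0.1798 0.0927] F [ 5.1 -8.1 -7.3] w 0.156 t 9.1333 q [ 0.27  0.24  1.91 -0.    1.   -1.65]
shift [-0.0015 -0.0062 -0.0073] turn [-0.0017 -0.003   0.    ]
```

View pics/crop5.png

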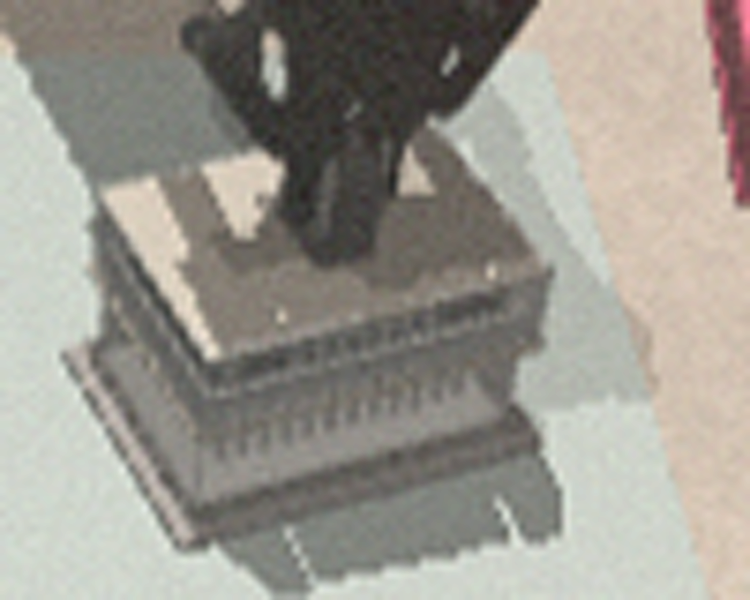

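The cassette is up about 6 mm and level. Fz of −7.5 N is less than rack drag plus weight plus wall friction would give, so the rack looks to be staying put. Continuing.

apply_moves(deltas=[[0, 0, -0.0015, 0, 0, 0, 1], [0, 0, -0.003, 0, 0, 0, 1], [0, 0, -0.0045, 0, 0, 0, 1], [0, 0, -0.006, 0, 0, 0, 1], [0, 0, -0.007, 0, 0, 0, 1], [0, 0, -0.008, 0, 0, 0, 1], [0, 0, -0.008, 0, 0, 0, 1]])

```text
time: 9.72
tool_pos: [0.5675, 0.1798, 0.1005]
tcp_rot: [0.545, -3.091, 0.004]
wrist_force: [4.3, -8.7, -7.8]
width: 0.163
```

Up 13 mm, past the 10 mm the hooks need. I'll go on to about 21 mm, then ease the handle back so the spring doesn't snap as the cassette leaves the rim.

apply_moves(deltas=[[0, 0, -0.002, 0, 0, 0, 1], [0, 0, -0.004, 0, 0, 0, 1], [0, 0, -0.006, 0, 0, 0, 1], [0, 0, -0.008, 0, 0, 0, 1], [0, 0, -0.008, 0, 0, 0, 1]])

```text
time: 10.13
tool_pos: [0.5675, 0.1798, 0.1087]
tcp_rot: [0.545, -3.091, 0.004]
wrist_force: [3.5, -7.3, -6.2]
width: 0.157
```

apply_moves(deltas=[[0, -0.002, 0, 0, 0, 0, 1], [0, -0.004, 0, 0, 0, 0, 1], [0, -0.006, 0, 0, 0, 0, 1], [0, -0.008, 0, 0, 0, 0, 1], [0, -0.01, 0, 0, 0, 0, 1], [0, -0.01, 0, 0, 0, 0, 1], [0, -0.01, 0, 0, 0, 0, 1]])

```text
time: 10.72
tool_pos: [0.571, 0.172, 0.1104]
tcp_rot: [0.545, -3.092, -0.0]
wrist_force: [0.7, -3.5, -4.3]
width: 0.152
```

apply_moves(deltas=[[0, -0.001, 0, 0, 0, 0, 1], [0, -0.002, 0, 0, 0, 0, 1], [0, -0.003, 0, 0, 0, 0, 1], [0, -0.003, 0, 0, 0, 0, 1]])

```text
time: 11.05
tool_pos: [0.5734, 0.1699, 0.1116]
tcp_rot: [-0.545, 3.092, 0.002]
wrist_force: [-0.1, -1.1, -2.7]
width: 0.157
```

Fz is now −2.7 N, roughly the cassette's weight, so it is free. Lifting clear.

apply_moves(deltas=[[0, 0, -0.004, 0, 0, 0, 1], [0, 0, -0.01, 0, 0, 0, 1], [0, 0, -0.02, 0, 0, 0, 1], [0, 0, -0.03, 0, 0, 0, 1], [0, 0, -0.04, 0, 0, 0, 1], [0, 0, -0.05, 0, 0, 0, 1], [0, 0, -0.06, 0, 0, 0, 1], [0, 0, -0.07, 0, 0, 0, 1]])

```text
time: 11.72
tool_pos: [0.5731, 0.1693, 0.1825]
tcp_rot: [-0.546, 3.093, 0.0]
wrist_force: [-0.2, 0.3, -2.2]
width: 0.159
```

apply_moves(deltas=[[0, 0, -0.01, 0, 0, 0, 1], [0, 0, -0.017, 0, 0, 0, 1], [0, 0, -0.02, 0, 0, 0, 1], [0, 0, -0.02, 0, 0, 0, 1], [0, 0, -0.02, 0, 0, 0, 1], [0, 0, -0.02, 0, 0, 0, 1], [0, 0, -0.02, 0, 0, 0, 1], [0, 0, -0.02, 0, 0, 0, 1]])

```text
time: 12.38
tool_pos: [0.5724, 0.1691, 0.2001]
tcp_rot: [0.545, -3.092, 0.0]
wrist_force: [0.1, -0.4, -2.5]
width: 0.154
```

```bash
python3 - <<'E'
from h import *
a=snap("scene","s4")
g=cv2.resize(a[120:240,265:385,::-1],(600,600),interpolation=cv2.INTER_CUBIC)
cv2.imwrite("pics/crop6.png",cv2.convertScaleAbs(g,alpha=1.7))
E
python3 go.py .571 .1745 .10 20
```

```text
pos [0.5725 0.1691 0.2002] F [ 0.3  0.6 -2.9] w 0.157 t 12.4333 q [ 0.25  0.14  1.81  0.    1.19 -1.67]
shift [-0.0005  0.0056  0.1002] turn [ 0.0001 -0.0012  0.0001]
```

View pics/crop6.png

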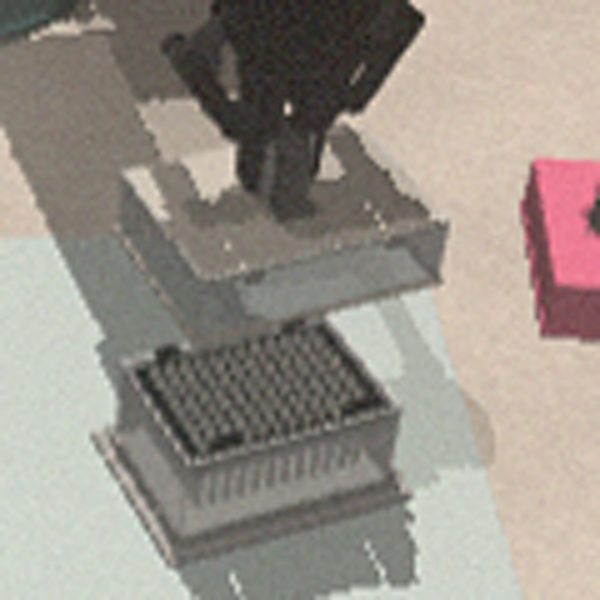

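View pics/s4.png

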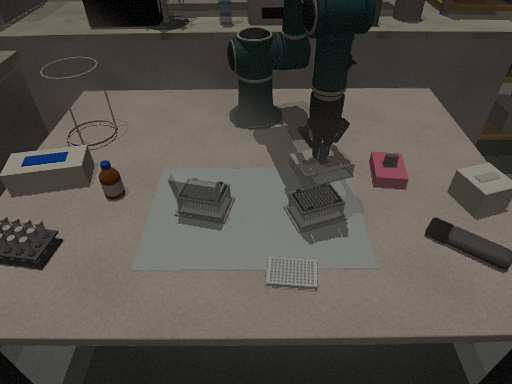

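The rack with its tips is down in the box, below the rim. The cassette is held level above it at crop pixel (285,230), and the other things are where they were. I'll settle briefly and hand in.

apply_moves(deltas=[[0, 0, 0, 0, 0, 0, 1], [0, 0, 0, 0, 0, 0, 1], [0, 0, 0, 0, 0, 0, 1], [0, 0, 0, 0, 0, 0, 1]])

```text
time: 12.77
tool_pos: [0.5729, 0.1692, 0.2009]
tcp_rot: [0.546, -3.094, 0.0]
wrist_force: [-0.4, -0.6, -3.5]
width: 0.157
```

```bash
python3 -c "
from h import *
s=status.read_state();print(s['tool_pos'],s['wrist_force'],abs(s['joint_vel']).max(),s['width']);print(job.finish_job())"
```

```text
[0.57289614 0.16918466 0.20091142] [-0.42900166 -0.58824743 -3.46657689] 0.0020889939358925778 0.15713907960709633
the job is handed in; nothing more can be done
None
```

The job is done and handed in at 12.8 s, with the cassette held level above the box and the rack left behind in it.

- **Press:** I pushed the cassette down with open fingertips on its top. It travelled about 6 mm to a firm stop, reaching 19 N, before the latch was touched.
- **Latch and lift:** I gripped the handle and pulled it to the end of its slot. That took 13 mm of travel, including about 3 mm of cassette play, with the force rising past 10 N. I kept it pulled through about 21 mm of lift, then eased it shut so the spring would not snap at the rim, and raised the cassette clear.
- **Last checks:** The final pictures show the rack and tips in the box below the rim, and the other things where they were. By tool height, the cassette's lower edge is about 155 mm above the bench, roughly 9 cm above the rim. The arm was still, carrying 2–3.5 N (about the cassette's weight).
- **Less certain:** Early in the lift the pull was 7–8 N, more than the weight alone. I took it as wall friction from the sideways pull, because rack drag would have added about 8 N more. I judged the rack's final depth from the pictures and did not measure it to the millimetre.

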